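# Change the stock card on the issue clipboard

### The arm

A 7-joint arm with a two-finger parallel gripper is mounted at the origin on the work surface. World frame = base frame: x ahead of the robot, y to its left, z up, the work surface at z = 0. Lengths are in m, angles in rad, forces in N, time in s.
With the tool pointing down it reaches from about 0.4 to 0.875 m from the base axis. Payload 4.4 kg.
Tool frame: the origin (TCP) lies on the front face of the gripper's body, between the roots of the fingers; the fingertips stand 73 mm ahead of it and the grasp point (between the pads) lies 54 mm ahead of it; z points along the fingers, y is the direction in which the jaws open and shut (so a half turn about z gives the same grasp; the last joint's range is limited). The gripper opens to 85 mm and grips with 20 to 120 N. Pads are 22 mm wide; open, the fingers measure 114 mm over their backs; the gripper's body (76 mm by 85 mm) begins 54 mm behind the grasp point. The pads swing forward as they close: fully open they stand 13 mm farther back than shut.
Start: joints at [-1.318, 0.628, 0.038, 1.517, -0.027, 0.996, -0.02], TCP at [0.204, 0.617, 0.304] pointing down, gripper open.
Joint ranges: [-3.06, 3.06], [-0.37, 2.12], [-1.25, 1.32], [0.18, 2.47], [-1.1, 4.24], [0.23, 1.98], [-2.94, 2.94]. Speed limits (rad/s): [2.57, 2.57, 3.14, 3.14, 3.14, 3.14, 3.14].

### API

Orientations are given as a unit quaternion [x, y, z, w].
In Python, from rig import r gives the robot as it stands.
- The arm moves only by the shell command python3 -m inch 'ROWS' [FORCE]. ROWS is JSON, a list of rows, each an object with "grip": the opening, from 0 (shut) to 1 (fully open); "xyz": the shift along the tool's x, y, z in units of 30 mm (1.0 is 30 mm), a list of three; "rot": the turn, a rotation vector about the tool's x, y, z in units of 5 degrees (1.0 is 5 degrees), a list of three. In form: [{"grip": grip, "xyz": [tx, ty, tz], "rot": [ax, ay, az]}, ...]. A call has 1 to 10 rows; each row shifts and turns the commanded pose from where the row before left it, along the tool's axes as they then stand; what a row does not reach is not made up. A row lasts 1/10 s, in which the tool goes at most 50 mm and 8.59 degrees, less where a joint would pass 70% of its speed; a pose out of reach is approached as far as the arm can. A call is refused whole if a number of a shift passes 1 or a number of a turn 1, either way. A call with a gripper value outside its range is refused whole. The fingers move at their own pace and stop on an object; FORCE is the grip in N (left out, the last holds). Time passes only in rows, so rows that do not move let the fingers close. It gives the time, the measured TCP pose, the force and the opening at its end, in the units of the state.
- r.observe(): the state, without advancing time (a new reading comes with each control period).
- r.capture(name): name is "scene" or "top"; returns a dict with "img" (480x640x3 uint8, blue, green, red), "vertical_fov" (degrees; the focal length in pixels is half the picture's height over the tangent of half this angle, whatever the lens; pixels are square), "cx", "cy" (the principal point, pixels), "extrinsics" (4x4, takes a point from world to camera coordinates). Camera axes: x right, y up, looking along -z (the intrinsics and any distortion apply to the point x, -y, -z); pixel columns grow to the right and rows downward; lengths in m; the calibration is good to about 2 mm. A picture is of the moment at which its call begins. There is no depth.
- r.close_job(): hands the job in, once; it reports no verdict.
The state is a dict: "clock": time; "qpos": joint angles; "qd": joint speeds; "effort": joint torques, N m; "eef_pos": TCP position; "tool_rot": TCP orientation; "wrist_force": force on the tool from outside, world axes, zero at the start; "ft_torque": the same for the moment, N m; "finger_gap": opening from 0.0 (shut) to 1.0 (fully open).
Only numpy, scipy, OpenCV 4.12 (cv2) and the standard library are available. Lean on these libraries where they do the work, as an engineer would, in place of code of your own. Each camera call takes 0.05 s, during which the arm holds its last target.

### The job

Change the card on the clipboard: draw the red-banded card out from under the sprung clip and lay it flat in the black tray, then slide the blue-banded card in under the clip, centred and straight, until its front edge is right up against the clip's two stops, and let go. Let the card's own edge lift the clip: do not touch the clip with the gripper, and leave the other things on the bench alone.

Things in the scene. Friction and masses are not known exactly. Their poses are not given: they have to be found in the camera images.
- clipboard: Brown varnished (slippery) hardboard 250 x 150 mm, 4 mm thick, screwed flat to the bench, so its top is 4 mm above the bench. Origin under its centre; +x runs along it from the near end to the clip (the way a card is slid in), +y to the left across it, z up. The clip and its stops are centred on its x axis.
- stop_mid (a point): Point on the clipboard's top face midway between the front faces of the clip's two stops, 74 mm beyond the board's centre; axes as the clipboard. The stops are steel tabs 12 mm wide, 9 mm high, centred at y = +-26 mm. A card fully home has its front edge at x = 0 here, so its middle is at x = -65 mm.
- clip_jaw (a point): Underside of the jaw edge, mid-width, 27 mm before the stops. On the board when shut, about 5 mm up on a card. From it a flat lip, 86 mm wide, rises at 24 degrees towards the near end: its tip is 23 mm nearer (50 mm before the stops) and 10 mm above the board when shut, so a card pushed along the board goes under the lip and wedges the jaw up.
- clip: The sprung, polished steel clip: jaw, lip, and a thumb lever rising to 45 mm above the board behind the pin. Origin on its hinge pin, 48 mm beyond the jaw edge and 13 mm above the board. Jaw force about 3 N shut, 4 N on a card; sliding a card in takes up to about 10 N, drawing one out about 3 N. Not to be touched by the gripper.
- red_card_mid (a point): Centre (half-way up) of the card that is under the clip at the start: stiff white plastic 130 x 64 mm, 5 mm thick, about 45 g, with a red band 20 mm wide across each end. x along its length, y across, z up. At the start it is nearly home, with about 80 mm of its near end showing before the lip. The two ends are alike.
- blue_card_mid (a point): Centre (half-way up) of the card to be put under the clip: same size and make, blue bands, lying flat on the bare bench to the left or right of the clipboard (on the side where the tray is not). x along its length, y across, z up. The two ends are alike.
- tray: Black open plastic tray, 210 (x) x 160 (y) mm outside, 28 mm high, walls and floor 4 mm; origin under its centre on the bench, z up. It is on the other side of the clipboard from the blue card, stuck down so that it does not slide.
- yellow_card: Spare card with yellow bands, 130 x 64 x 5 mm, lying on the bench at the left: leave alone. Origin under its centre.
- marker: Marker pen 132 mm long, 16 mm thick, white with a black cap, lying on the bench at the right: leave alone. Origin under its middle, x along it.
- label_roll: Roll of blank paper labels standing on end, 76 mm across, 50 mm high: leave alone. Origin under its centre.
- parts_bin: Black open stock bin 220 x 110 x 90 mm with a white front label, at the left: leave alone. Origin under its centre.
- carton: Cardboard carton 100 x 120 x 70 mm at the right: leave alone. Origin under its centre.
- scanner: Grey and black hand scanner lying on its side at the right, head about 105 x 65 x 52 mm, grip 110 mm: leave alone. Origin under the rear of its head.
Things that resemble listed ones, but are neither listed nor needed, are in the scene too. What is shaped like the part that bears red_card_mid but brown or turquoise is not meant.

How it is judged:
On the way, in this order (a step that is already met when the one before it is completed fails the run):
1. the red card has been drawn out from under the clip and lies flat in the tray, let go (horizontal distance between red_card_mid and tray below 0.065 m and z of red_card_mid in the frame of tray below 0.011 m and angle between red_card_mid's own z axis and vertical below 0.08 rad and contact force between the fingers and red_card below 0.1 N and linear speed of red_card below 0.03 m/s), for 0.2 s.
2. the blue card's front edge has gone under the jaw and lifted the clip (x of blue_card_mid in the frame of stop_mid above -0.087 m and z of blue_card_mid in the frame of stop_mid below 0.008 m and z of clip_jaw in the frame of stop_mid above 0.003 m and contact force between clip and blue_card above 1 N), for 0.1 s.
At the end, for the whole second after the job is handed in: Blue card flat on the clipboard and pressed by the clip, front edge within 4 mm of the stops, centred to 8 mm, straight to 0.08 rad. Red card flat on the tray's floor, centre within 65 mm of the tray's. Both let go and at rest (x of blue_card_mid in the frame of stop_mid between -0.069 and -0.062 m and y of blue_card_mid in the frame of stop_mid between -0.008 and 0.008 m and z of blue_card_mid in the frame of stop_mid between 0 and 0.006 m and angle between the x axis of blue_card_mid and the x axis of stop_mid, either way round below 0.08 rad and contact force between clip and blue_card above 1 N and linear speed of each of blue_card, red_card below 0.01 m/s and horizontal distance between red_card_mid and tray below 0.065 m and z of red_card_mid in the frame of tray below 0.011 m and angle between red_card_mid's own z axis and vertical below 0.08 rad); the robot touches nothing.
It fails at once if the gripper or arm pushes on the clip (over 2 N) (contact force between any of the fingers, the arm and clip above 2 N).
It fails at once if a card is dropped from a height instead of being laid down (falls faster than 0.8 m/s out of the fingers) ((linear speed of red_card above 0.8 m/s and contact force between the fingers and red_card below 0.01 N) or (linear speed of blue_card above 0.8 m/s and contact force between the fingers and blue_card below 0.01 N)).
It fails at once if another thing on the bench is moved by more than 30 mm (distance of any of yellow_card, marker, label_roll, parts_bin, carton, scanner from where it was at the start of the episode above 0.03 m).
It also fails if it takes over 61 s, if anything falls off the work surface, if the arm or the gripper's body presses on something with over 40 N, if the wrist force passes 120 N, or if a joint passes its speed limit or range.

## Working session

There is one attempt and no reset: what is moved stays moved. The work goes in short steps, Python scripts to look and compute and a shell command to move; the robot and the scene stay as the last step left them, time stands still between calls to the robot, and variables do not carry over. Pictures are saved under pics/ and viewed, and the job is handed in when it is done.

```bash
ls; mkdir -p pics; python3 - <<'E'
from rig import r
import cv2,numpy as np
print(r.observe())
for n in("scene","top"):
    c=r.capture(n); cv2.imwrite(f"pics/{n}0.png",c["img"]); print(n,{k:v for k,v in c.items() if k!="img"})
E
```

```text
pics
{'clock': 0.0, 'qpos': array([-1.31780575,  0.62937777,  0.03843788,  1.51839214, -0.02702823,
        0.99629564, -0.01999971]), 'qd': array([-5.86063803e-04,  1.10828036e-03,  9.63554120e-04, -1.20331244e-05,
        6.42294673e-04, -1.29608076e-03,  8.67377153e-04]), 'effort': array([ 1.49327479e-04, -5.63412237e+01,  1.22614201e+00, -1.93449587e+01,
        1.09730568e-02,  1.04677887e-02, -1.42404573e-06]), 'eef_pos': array([0.20352841, 0.61678771, 0.30296065]), 'tool_rot': array([ 1.58727199e-01,  9.87321994e-01, -9.65395855e-04, -1.54209871e-04]), 'wrist_force': array([-0.03033117, -0.49797365, -0.52195249]), 'ft_torque': array([0.017546  , 0.02411966, 0.0254097 ]), 'finger_gap': 0.9997819165387131}
scene {'vertical_fov': 42.62298318756668, 'cx': 315.1832400273075, 'cy': 240.3872985831892, 'extrinsics': array([[ 0.06748423,  0.99769821,  0.00664536, -0.03566654],
       [-0.84233856,  0.05340361,  0.53629638,  0.40689446],
       [ 0.53470706, -0.04178919,  0.84400357, -1.89871427],
       [ 0.        ,  0.        ,  0.        ,  1.        ]])}
top {'vertical_fov': 53.693585087582385, 'cx': 318.11797266526474, 'cy': 240.73039587014446, 'extrinsics': array([[ 0.01128361, -0.99982177,  0.01513655, -0.015067  ],
       [ 0.9932078 ,  0.01295952,  0.11563005, -0.49655794],
       [-0.1158056 ,  0.01372901,  0.99317701, -1.4436549 ],
       [ 0.        ,  0.        ,  0.        ,  1.        ]])}
```

View pics/scene0.png

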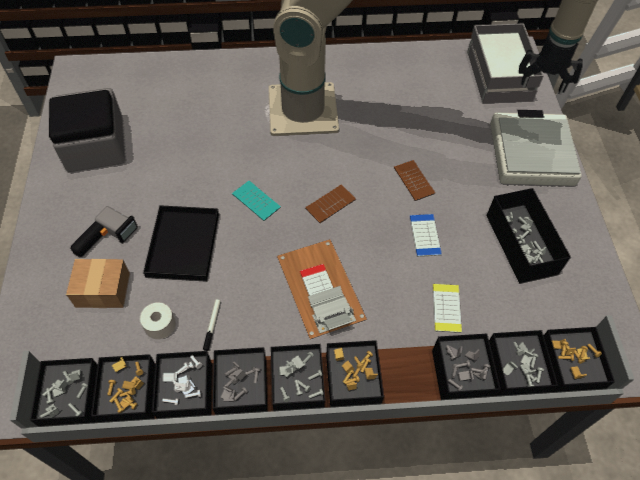

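View pics/top0.png

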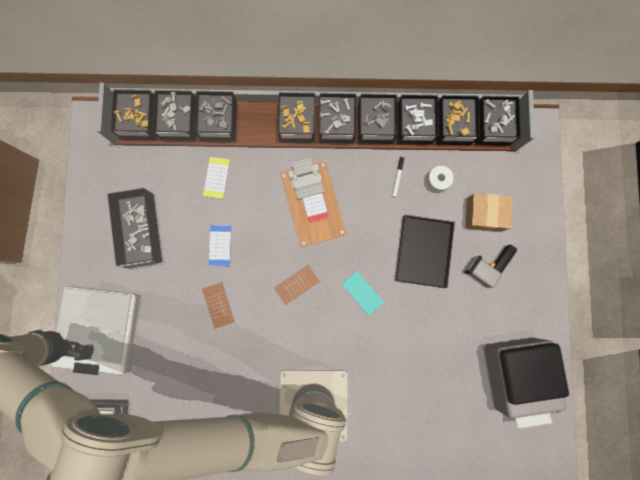

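```bash
cat > h.py <<'E'
import numpy as np,cv2
from rig import r
CAL={}
def cam(n):
    c=r.capture(n); return c
def px2w(c,u,v,z):
    f=240/np.tan(np.radians(c["vertical_fov"])/2)
    E=c["extrinsics"];R=E[:3,:3];t=E[:3,3]
    d=R.T@np.array([(u-c["cx"])/f,-(v-c["cy"])/f,-1.]);o=-R.T@t
    return o+d*(z-o[2])/d[2]
def w2px(c,p):
    f=240/np.tan(np.radians(c["vertical_fov"])/2)
    E=c["extrinsics"];q=E[:3,:3]@np.array(p)+E[:3,3]
    return c["cx"]+f*q[0]/-q[2],c["cy"]-f*q[1]/-q[2]
def crop(img,x0,y0,x1,y1,s,name):
    im=cv2.resize(img[y0:y1,x0:x1],None,fx=s,fy=s,interpolation=cv2.INTER_CUBIC)
    for x in range(x0-x0%10+10,x1,10):
        cv2.line(im,((x-x0)*s,0),((x-x0)*s,6 if x%50 else 14),(0,255,255),1)
        if x%20==0: cv2.putText(im,str(x),((x-x0)*s+2,16),0,.4,(0,0,255),1)
    for y in range(y0-y0%10+10,y1,10):
        cv2.line(im,(0,(y-y0)*s),(6,(y-y0)*s),(0,255,255),1)
        if y%20==0: cv2.putText(im,str(y),(8,(y-y0)*s+4),0,.4,(0,0,255),1)
    cv2.imwrite(name,im)
E
python3 - <<'E'
from h import *
c=cam("top"); crop(c["img"],270,150,370,250,6,"pics/a.png"); crop(c["img"],190,210,250,280,8,"pics/b.png");crop(c["img"],385,205,465,295,6,"pics/c.png")
c=cam("scene"); crop(c["img"],270,230,380,345,5,"pics/d.png"); 
print(w2px(c,[0,0,0]))
crop(c["img"],400,205,450,265,8,"pics/e.png")
E
```

```text
(np.float64(303.6269019109341), np.float64(108.54917979857672))
```

View pics/a.png

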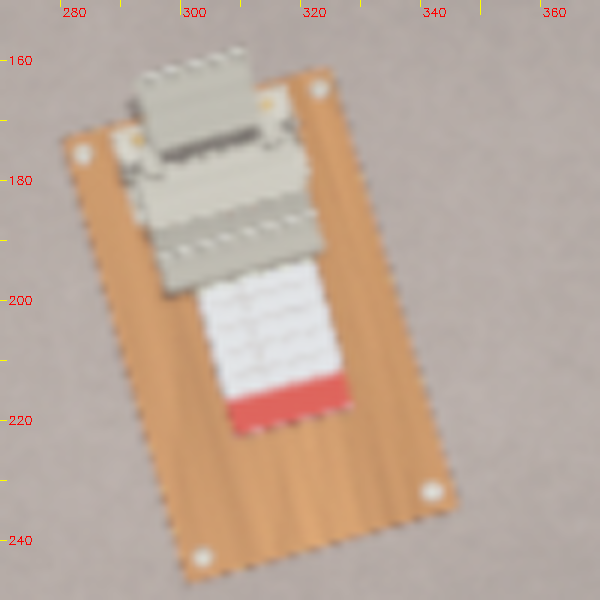

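View pics/b.png

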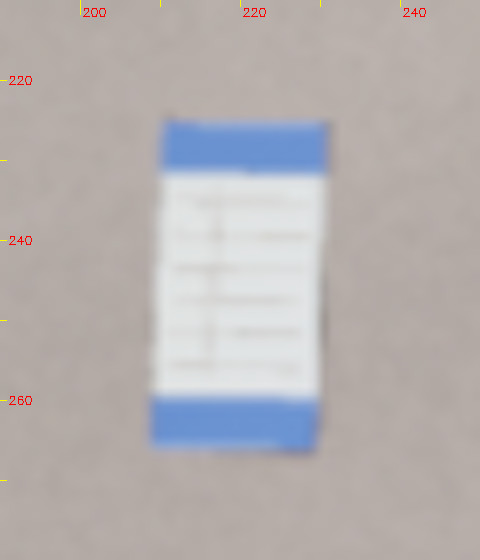

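View pics/c.png

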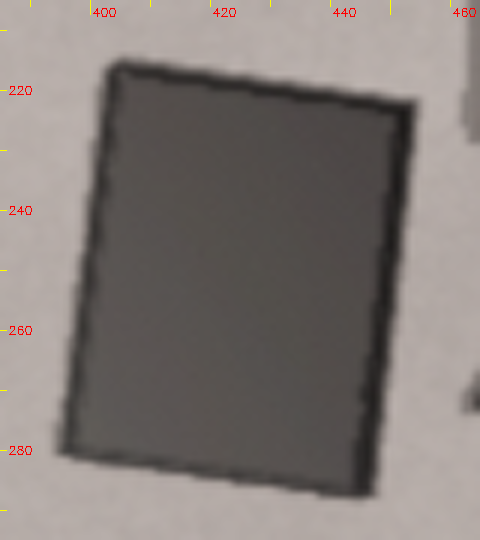

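View pics/d.png

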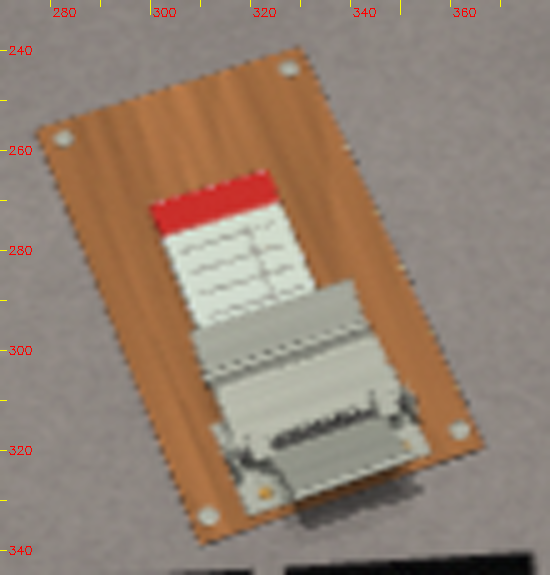

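View pics/e.png

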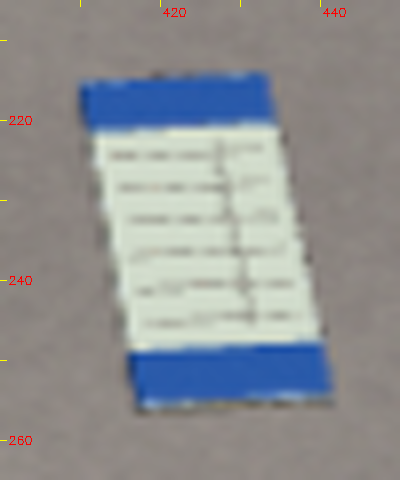

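```bash
cat > m.py <<'E'
from h import *
def rep(n,c,pts,z,x0,y0,s):
    P=np.array([px2w(c,x0+(x+.5)/s-.5,y0+(y+.5)/s-.5,z) for x,y in pts])
    # order: near-left, far-left, far-right, near-right (near/far along +x)
    print(n,P[:,:2].round(4).tolist(),"ctr",P.mean(0).round(4),"sides",[round(np.linalg.norm(P[i]-P[(i+1)%4]),4) for i in range(4)])
    ax=(P[1]+P[2]-P[0]-P[3]);print("  yaw",round(float(np.arctan2(ax[1],ax[0])),4))
    return P
E
python3 - <<'E'
from m import *
t=cam("top");s=cam("scene")
rep("boardT",t,[(186,582),(64,140),(330,68),(457,508)],.004,270,150,6)
rep("boardS",s,[(302,47),(485,445),(203,545),(37,130)],.004,270,230,5)
rep("blueT",t,[(150,447),(163,123),(328,122),(315,451)],.005,190,210,8)
rep("blueS",s,[(267,73),(332,393),(138,403),(79,86)],.005,400,205,8)
rep("redT",t,[(236,434),(199,288),(315,257),(351,404)],.009,270,150,6)
rep("redS",s,[(267,170),(317,290),(200,325),(151,205)],.009,270,230,5)
rep("lipT",t,[(166,297),(145,230),(305,190),(323,247)],.017,270,150,6)
rep("trayT",t,[(60,453),(112,62),(416,102),(374,496)],.028,385,205,6)
print(r.observe()["clock"])
E
```

```text
boardT [[0.4803, 0.0457], [0.717, 0.1146], [0.7588, -0.0273], [0.5214, -0.0966]] ctr [0.6194 0.0091 0.004 ] sides [np.float64(0.2465), np.float64(0.1479), np.float64(0.2473), np.float64(0.1481)]
  yaw 0.2837
boardS [[0.4839, 0.0425], [0.7214, 0.1138], [0.7653, -0.0281], [0.5265, -0.1]] ctr [0.6243 0.0071 0.004 ] sides [np.float64(0.2479), np.float64(0.1485), np.float64(0.2493), np.float64(0.1488)]
  yaw 0.2921
blueT [[0.4173, 0.3331], [0.5452, 0.3328], [0.5465, 0.2679], [0.4165, 0.2687]] ctr [0.4814 0.3006 0.005 ] sides [np.float64(0.128), np.float64(0.0649), np.float64(0.13), np.float64(0.0644)]
  yaw -0.0042
blueS [[0.4204, 0.3303], [0.5486, 0.3298], [0.5483, 0.2656], [0.4218, 0.2652]] ctr [0.4848 0.2977 0.005 ] sides [np.float64(0.1282), np.float64(0.0642), np.float64(0.1266), np.float64(0.0651)]
  yaw -0.0001
redT [[0.5585, 0.0205], [0.6365, 0.0411], [0.6542, -0.0202], [0.5754, -0.04]] ctr [6.061e-01 3.000e-04 9.000e-03] sides [np.float64(0.0807), np.float64(0.0638), np.float64(0.0812), np.float64(0.0628)]
  yaw 0.2527
redS [[0.5612, 0.018], [0.6328, 0.038], [0.6488, -0.0222], [0.5782, -0.043]] ctr [ 0.6053 -0.0023  0.009 ] sides [np.float64(0.0743), np.float64(0.0623), np.float64(0.0736), np.float64(0.0633)]
  yaw 0.2793
lipT [[0.6298, 0.0583], [0.6656, 0.07], [0.6885, -0.0143], [0.6578, -0.0242]] ctr [0.6604 0.0224 0.017 ] sides [np.float64(0.0377), np.float64(0.0873), np.float64(0.0322), np.float64(0.0871)]
  yaw 0.3131
trayT [[0.3777, -0.2464], [0.5818, -0.2751], [0.5628, -0.4342], [0.3575, -0.408]] ctr [ 0.4699 -0.3409  0.028 ] sides [np.float64(0.2061), np.float64(0.1603), np.float64(0.207), np.float64(0.1629)]
  yaw -0.1334
0.3
```

```bash
python3 -m inch '[{"grip":1,"xyz":[-0.9,-0.8,0],"rot":[0,0,0]},{"grip":1,"xyz":[-0.9,-0.8,0],"rot":[0,0,0]},{"grip":1,"xyz":[-0.9,-0.8,0],"rot":[0,0,0]},{"grip":1,"xyz":[-0.9,-0.8,0],"rot":[0,0,0]},{"grip":1,"xyz":[-0.9,-0.8,0],"rot":[0,0,0]},{"grip":1,"xyz":[-0.9,-0.8,0],"rot":[0,0,0]},{"grip":1,"xyz":[-0.9,-0.8,0],"rot":[0,0,0]},{"grip":1,"xyz":[-0.9,-0.8,0],"rot":[0,0,0]},{"grip":1,"xyz":[-0.9,-0.8,0],"rot":[0,0,0]},{"grip":1,"xyz":[-0.9,-0.8,0],"rot":[0,0,0]}]' 50
python3 -m inch '[{"grip":1,"xyz":[-0.9,-0.8,0],"rot":[0,0,0]},{"grip":1,"xyz":[-0.9,-0.8,0],"rot":[0,0,0]},{"grip":1,"xyz":[-0.9,-0.8,0],"rot":[0,0,0]},{"grip":1,"xyz":[-0.9,-0.8,0],"rot":[0,0,0]},{"grip":1,"xyz":[-0.9,-0.8,0],"rot":[0,0,0]},{"grip":1,"xyz":[-0.9,-0.8,0],"rot":[0,0,0]}]'
python3 -m inch '[{"grip":1,"xyz":[0,0,0],"rot":[0,0,-1]},{"grip":1,"xyz":[0,0,0],"rot":[0,0,-1]},{"grip":1,"xyz":[0,0,0],"rot":[0,0,-1]},{"grip":1,"xyz":[0,0,0],"rot":[0,0,-1]},{"grip":1,"xyz":[0,0,0],"rot":[0,0,-1]},{"grip":1,"xyz":[0,0,0],"rot":[0,0,-1]},{"grip":1,"xyz":[0,0,0],"rot":[0,0,-0.95]},{"grip":1,"xyz":[0,0,0],"rot":[0,0,0]},{"grip":1,"xyz":[0,0,0],"rot":[0,0,0]}]'
```

```text
clock: 1.3
eef_pos: [0.3855, 0.3035, 0.3041]
tool_rot: [0.159, 0.987, 0.0, 0.0]
wrist_force: [0.3, -0.2, -0.2]
finger_gap: 1.0
clock: 1.9
eef_pos: [0.4942, 0.1159, 0.3041]
tool_rot: [0.159, 0.987, 0.0, 0.0]
wrist_force: [1.0, -0.1, -0.8]
finger_gap: 1.0
clock: 2.8
eef_pos: [0.4936, 0.1171, 0.3039]
tool_rot: [-0.142, 0.99, 0.0, 0.0]
wrist_force: [0.1, -0.9, 0.2]
finger_gap: 0.998
```

```bash
cat > go.py <<'E'
import sys
from h import *
from scipy.spatial.transform import Rotation as R
o=r.observe();M=R.from_quat(o["tool_rot"]).as_matrix()
t=np.array([float(a) for a in sys.argv[1:4]]);d=M.T@(t-o["eef_pos"])
print("pos",o["eef_pos"].round(4),"units",(d/.03).round(3), "tilt",M[:,2].round(4),"yaw_y",round(float(np.arctan2(-M[0,1],M[1,1])),4),"gap",round(o["finger_gap"],4),"F",o["wrist_force"].round(2),o["clock"])
if len(sys.argv)>4:
    y=float(sys.argv[4])-np.arctan2(-M[0,1],M[1,1]);print("rot z units",-np.degrees(y)/5)
E
python3 go.py .590 -.005 .12 .287
```

```text
pos [0.4936 0.1171 0.3039] units [-1.937 -4.811  6.131] tilt [ 0.e+00  1.e-04 -1.e+00] yaw_y 0.2855 gap 0.9984 F [ 0.06 -0.89  0.2 ] 2.8
rot z units -0.016787395995404845
```

```bash
python3 -m inch '[{"grip":1,"xyz":[-0.32,-0.8,0.5],"rot":[0,0,0]},{"grip":1,"xyz":[-0.32,-0.8,0.5],"rot":[0,0,0]},{"grip":1,"xyz":[-0.32,-0.8,0.5],"rot":[0,0,0]},{"grip":1,"xyz":[-0.32,-0.8,0.5],"rot":[0,0,0]},{"grip":1,"xyz":[-0.32,-0.8,0.5],"rot":[0,0,0]},{"grip":1,"xyz":[-0.32,-0.8,0.5],"rot":[0,0,0]},{"grip":1,"xyz":[0,0,1],"rot":[0,0,0]},{"grip":1,"xyz":[0,0,1],"rot":[0,0,0]},{"grip":1,"xyz":[0,0,0.6],"rot":[0,0,0]},{"grip":1,"xyz":[0,0,0],"rot":[0,0,0]}]' 50
python3 go.py .590 -.005 .12 .287
python3 - <<'E'
from m import *
t=cam("top");s=cam("scene")
crop(t["img"],250,140,390,260,5,"pics/a1.png");crop(s["img"],250,180,390,345,4,"pics/d1.png")
E
```

```text
clock: 3.8
eef_pos: [0.5879, -0.0046, 0.1333]
tool_rot: [-0.143, 0.99, 0.0, -0.003]
wrist_force: [0.5, 0.7, -0.1]
finger_gap: 0.996
pos [ 0.5879 -0.0046  0.1333] units [-0.065 -0.033  0.442] tilt [-5.5e-03 -5.0e-04 -1.0e+00] yaw_y 0.2865 gap 0.9964 F [ 0.49  0.71 -0.08] 3.8
rot z units -0.005868280727597973
```

View pics/a1.png

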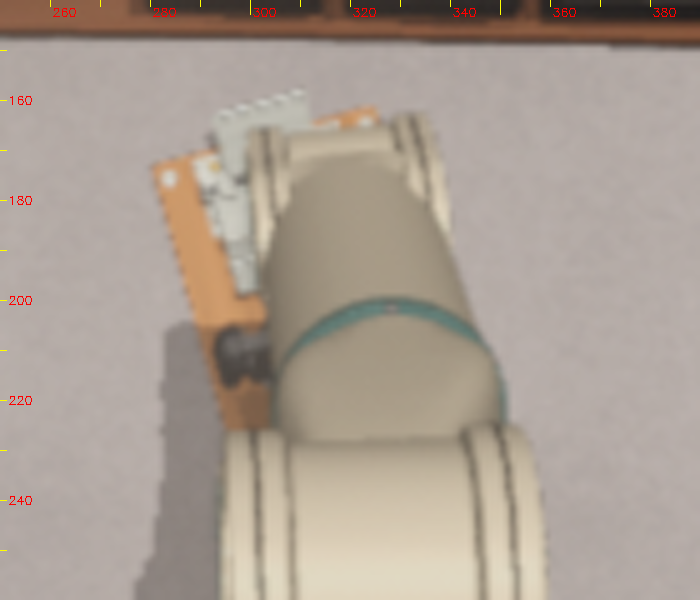

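View pics/d1.png

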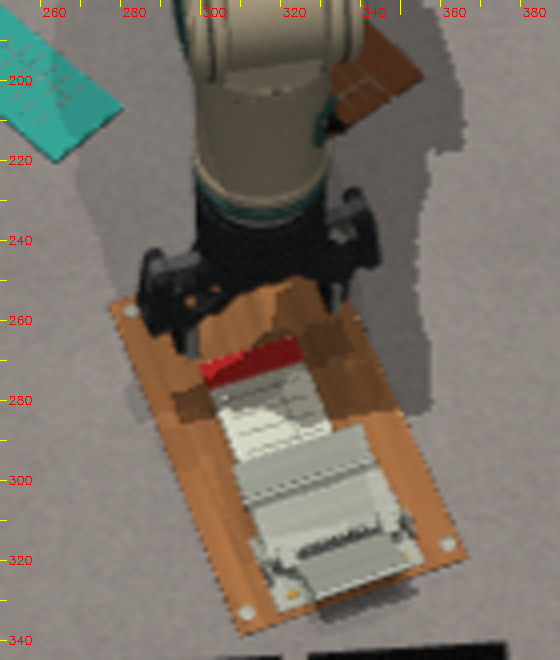

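```bash
python3 -m inch '[{"grip":0.88,"xyz":[-0.06,0,0.5],"rot":[0,0,0]},{"grip":0.88,"xyz":[0,0,0.5],"rot":[0,0,0]},{"grip":0.88,"xyz":[0,0,0.5],"rot":[0,0,0]},{"grip":0.88,"xyz":[0,0,0],"rot":[0,0,0]},{"grip":0.88,"xyz":[0,0,0],"rot":[0,0,0]}]' 50
python3 go.py .590 -.005 .07 .287
python3 - <<'E'
from m import *
s=cam("scene")
crop(s["img"],260,200,370,320,6,"pics/d2.png")
E
```

```text
clock: 4.4
eef_pos: [0.591, -0.004, 0.0902]
tool_rot: [-0.143, 0.99, 0.0, -0.001]
wrist_force: [0.7, 0.3, 0.8]
finger_gap: 0.88
pos [ 0.591  -0.004   0.0902] units [ 0.039 -0.022  0.672] tilt [-1.4e-03 -1.0e-04 -1.0e+00] yaw_y 0.2876 gap 0.8803 F [0.74 0.26 0.84] 4.4
rot z units 0.007377180209106604
```

View pics/d2.png

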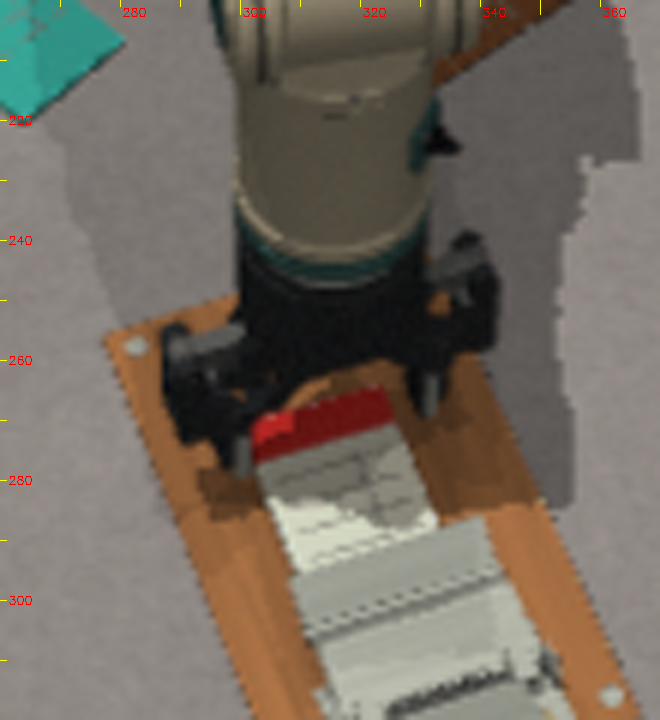

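```bash
python3 -m inch '[{"grip":0.88,"xyz":[0,0.07,0.2],"rot":[0,0,0]},{"grip":0.88,"xyz":[0,0,0.2],"rot":[0,0,0]},{"grip":0.88,"xyz":[0,0,0],"rot":[0,0,0]},{"grip":0.88,"xyz":[0,0,0],"rot":[0,0,0]}]' 50
python3 go.py .590 -.003 .07 .287;python3 -m inch '[{"grip":0.88,"xyz":[0,0,0.07],"rot":[0,0,0]},{"grip":0.88,"xyz":[0,0,0.0],"rot":[0,0,0]}]' 
python3 go.py .590 -.003 .07 .287;python3 -m inch '[{"grip":0.88,"xyz":[0,0,0.07],"rot":[0,0,0]},{"grip":0.88,"xyz":[0,0,0.0],"rot":[0,0,0]}]' 
python3 go.py .590 -.003 .07 .287
```

```text
clock: 4.85
eef_pos: [0.5907, -0.002, 0.0787]
tool_rot: [-0.143, 0.99, 0.0, -0.0]
wrist_force: [-0.2, 0.2, 0.3]
finger_gap: 0.883
pos [ 0.5907 -0.002   0.0787] units [ 0.031 -0.025  0.291] tilt [-4.e-04 -0.e+00 -1.e+00] yaw_y 0.2877 gap 0.8829 F [-0.21  0.15  0.33] 4.85
rot z units 0.007452667871562164
clock: 5.05
eef_pos: [0.5908, -0.0021, 0.0767]
tool_rot: [-0.143, 0.99, -0.0, -0.0]
wrist_force: [-0.3, -0.5, 0.6]
finger_gap: 0.875
pos [ 0.5908 -0.0021  0.0767] units [ 0.034 -0.023  0.224] tilt [-0. -0. -1.] yaw_y 0.2876 gap 0.8745 F [-0.3  -0.49  0.65] 5.05
rot z units 0.006860472142463751
clock: 5.25
eef_pos: [0.5907, -0.0021, 0.0745]
tool_rot: [-0.143, 0.99, 0.0, -0.0]
wrist_force: [0.1, 0.5, -0.6]
finger_gap: 0.882
pos [ 0.5907 -0.0021  0.0745] units [ 0.03  -0.024  0.149] tilt [-4.e-04 -0.e+00 -1.e+00] yaw_y 0.2876 gap 0.8817 F [ 0.12  0.5  -0.56] 5.25
rot z units 0.007195260683368657
```

```bash
python3 -m inch '[{"grip":0.88,"xyz":[0,0,0.07],"rot":[0,0,0]},{"grip":0.88,"xyz":[0,0,0.0],"rot":[0,0,0]}]' 
python3 -m inch '[{"grip":0.88,"xyz":[0,0,0.05],"rot":[0,0,0]},{"grip":0.88,"xyz":[0,0,0.0],"rot":[0,0,0]}]' 
python3 - <<'E'
from m import *
s=cam("scene")
crop(s["img"],260,200,370,320,6,"pics/d3.png")
E
```

```text
clock: 5.45
eef_pos: [0.5906, -0.002, 0.0723]
tool_rot: [-0.143, 0.99, 0.0, -0.0]
wrist_force: [0.7, 0.1, -0.2]
finger_gap: 0.878
clock: 5.65
eef_pos: [0.5907, -0.002, 0.0709]
tool_rot: [-0.143, 0.99, 0.0, -0.0]
wrist_force: [-0.1, 0.1, -0.3]
finger_gap: 0.881
```

View pics/d3.png

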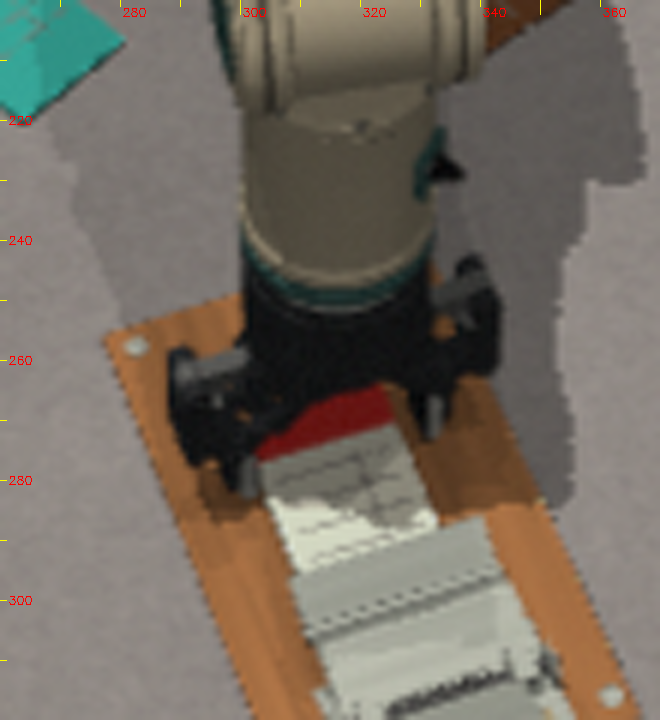

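```bash
python3 -m inch '[{"grip":0.7,"xyz":[0,0,0],"rot":[0,0,0]},{"grip":0.7,"xyz":[0,0,0.0],"rot":[0,0,0]},{"grip":0.7,"xyz":[0,0,0.0],"rot":[0,0,0]},{"grip":0.65,"xyz":[0,0,0.0],"rot":[0,0,0]}]' 40
python3 - <<'E'
from m import *
s=cam("scene")
crop(s["img"],260,200,370,320,6,"pics/d4.png")
E
python3 go.py .5907 -.002 .0709 .287
```

```text
clock: 6.1
eef_pos: [0.5909, -0.0022, 0.0717]
tool_rot: [-0.143, 0.99, -0.0, 0.0]
wrist_force: [-0.8, -0.1, 4.6]
finger_gap: 0.733
pos [ 0.5908 -0.0022  0.0717] units [0.002 0.008 0.026] tilt [ 2.e-04 -1.e-04 -1.e+00] yaw_y 0.287 gap 0.733 F [-1.66 -0.11  5.16] 6.15
rot z units -0.0003553804594519928
```

View pics/d4.png

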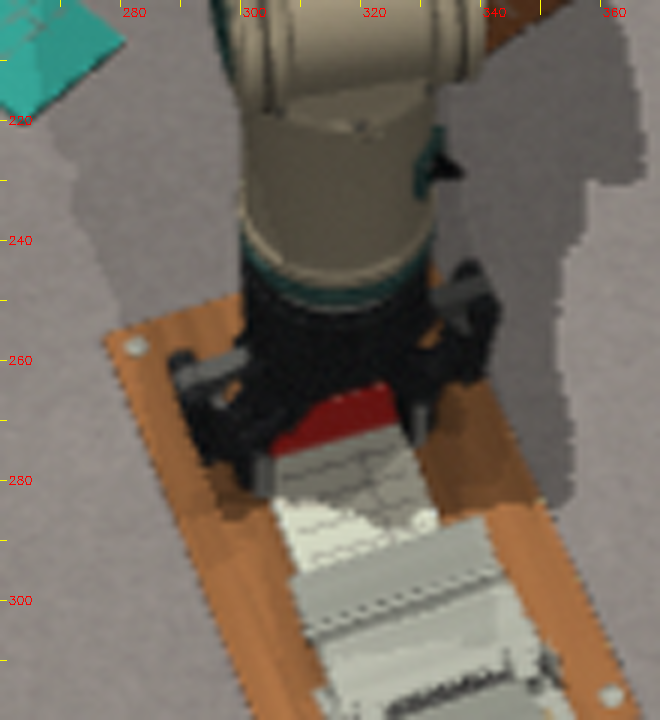

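```bash
python3 -m inch '[{"grip":0.65,"xyz":[0,0,-0.04],"rot":[0,0,0]},{"grip":0.65,"xyz":[0.2,0,0],"rot":[0,0,0]},{"grip":0.65,"xyz":[0.3,0,0],"rot":[0,0,0]},{"grip":0.65,"xyz":[0.3,0,0.0],"rot":[0,0,0]},{"grip":0.65,"xyz":[0.3,0,0.0],"rot":[0,0,0]},{"grip":0.65,"xyz":[0.3,0,0.0],"rot":[0,0,0]},{"grip":0.65,"xyz":[0.3,0,0.0],"rot":[0,0,0]},{"grip":0.65,"xyz":[0.3,0,0.0],"rot":[0,0,0]},{"grip":0.65,"xyz":[0.2,0,0.0],"rot":[0,0,0]},{"grip":0.65,"xyz":[0,0,0.0],"rot":[0,0,0]}]' 50
python3 - <<'E'
from m import *
s=cam("scene")
crop(s["img"],230,180,370,320,5,"pics/d5.png")
E
python3 go.py .5907 -.002 .0709 .287
```

```text
clock: 7.15
eef_pos: [0.5261, -0.0212, 0.0722]
tool_rot: [-0.143, 0.99, -0.0, -0.001]
wrist_force: [-0.2, -1.1, -1.2]
finger_gap: 0.721
pos [ 0.5271 -0.0209  0.0723] units [-2.213  0.005  0.045] tilt [-5.e-04 -1.e-04 -1.e+00] yaw_y 0.2874 gap 0.7273 F [-0.25 -0.06 -0.59] 7.2
rot z units 0.004343310865227402
```

View pics/d5.png

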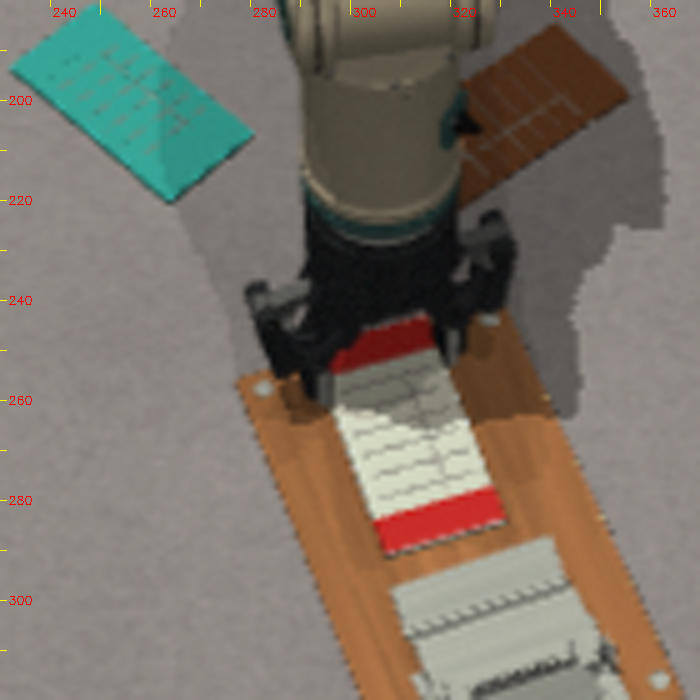

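```bash
python3 -m inch '[{"grip":0.65,"xyz":[0,0,-0.4],"rot":[0,0,0]},{"grip":0.65,"xyz":[0,0,-0.7],"rot":[0,0,0]},{"grip":0.65,"xyz":[0,0,-0.8],"rot":[0,0,0]},{"grip":0.65,"xyz":[0,0,-0.7],"rot":[0,0,0.78]},{"grip":0.65,"xyz":[0,0,-0.4],"rot":[0,0,1]},{"grip":0.65,"xyz":[0,0,0],"rot":[0,0,1]},{"grip":0.65,"xyz":[0,0,0],"rot":[0,0,1]},{"grip":0.65,"xyz":[0,0,0.0],"rot":[0,0,1]},{"grip":0.65,"xyz":[0,0,0.0],"rot":[0,0,0]}]' 50
python3 go.py .432 -.336 .12 -.13
```

```text
clock: 8.1
eef_pos: [0.528, -0.0203, 0.1632]
tool_rot: [0.065, 0.998, 0.0, 0.001]
wrist_force: [-0.3, -0.1, 0.5]
finger_gap: 0.728
pos [ 0.528  -0.0203  0.1632] units [  1.82  -10.847   1.434] tilt [ 1.3e-03  1.0e-04 -1.0e+00] yaw_y -0.1292 gap 0.7277 F [-0.25 -0.12  0.47] 8.1
rot z units 0.009474253653222327
```

```bash
python3 -m inch '[{"grip":0.65,"xyz":[0.1,-0.5,0],"rot":[0,0,0]},{"grip":0.65,"xyz":[0.15,-0.8,0],"rot":[0,0,0]},{"grip":0.65,"xyz":[0.17,-1,0],"rot":[0,0,0]},{"grip":0.65,"xyz":[0.17,-1,0],"rot":[0,0,0]},{"grip":0.65,"xyz":[0.17,-1,0],"rot":[0,0,0]},{"grip":0.65,"xyz":[0.17,-1,0],"rot":[0,0,0]},{"grip":0.65,"xyz":[0.17,-1,0],"rot":[0,0,0]},{"grip":0.65,"xyz":[0.17,-1,0],"rot":[0,0,0]},{"grip":0.65,"xyz":[0.17,-1,0],"rot":[0,0,0]},{"grip":0.65,"xyz":[0.17,-1,0],"rot":[0,0,0]}]' 50
python3 -m inch '[{"grip":0.65,"xyz":[0.15,-0.8,0],"rot":[0,0,0]},{"grip":0.65,"xyz":[0.1,-0.5,0],"rot":[0,0,0]},{"grip":0.65,"xyz":[0.1,-0.2,0],"rot":[0,0,0]},{"grip":0.65,"xyz":[0,0,0],"rot":[0,0,0]},{"grip":0.65,"xyz":[0,0,0.0],"rot":[0,0,0]}]'
python3 - <<'E'
from m import *
s=cam("scene");cv2.imwrite("pics/s6.png",s["img"])
crop(s["img"],100,160,260,300,5,"pics/d6.png")
E
python3 go.py .432 -.336 .0727 -.13
```

```text
clock: 9.1
eef_pos: [0.4435, -0.2924, 0.1628]
tool_rot: [0.063, 0.998, -0.0, 0.0]
wrist_force: [1.0, -1.1, -1.3]
finger_gap: 0.72
clock: 9.6
eef_pos: [0.428, -0.333, 0.1623]
tool_rot: [0.064, 0.998, 0.001, 0.0]
wrist_force: [-0.2, 0.9, 0.1]
finger_gap: 0.727
pos [ 0.4281 -0.3328  0.1623] units [-0.141 -0.093  2.987] tilt [ 2.0e-04  1.1e-03 -1.0e+00] yaw_y -0.1269 gap 0.7235 F [ 0.25  0.1  -0.76] 9.65
rot z units 0.03496567990007655
```

View pics/d6.png

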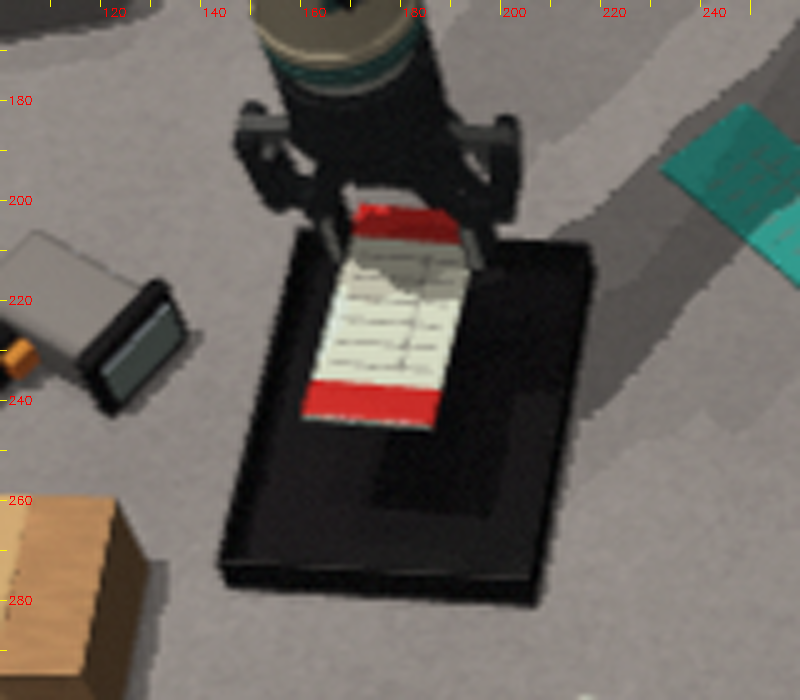

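```bash
python3 -m inch '[{"grip":0.65,"xyz":[-0.1,-0.1,0.5],"rot":[0,0,0]},{"grip":0.65,"xyz":[0,0,0.6],"rot":[0,0,0]},{"grip":0.65,"xyz":[0,0,0.6],"rot":[0,0,0]},{"grip":0.65,"xyz":[0,0,0.5],"rot":[0,0,0]},{"grip":0.65,"xyz":[0,0,0.3],"rot":[0,0,0]},{"grip":0.65,"xyz":[0,0,0.2],"rot":[0,0,0]},{"grip":0.65,"xyz":[0,0,0.1],"rot":[0,0,0]},{"grip":0.65,"xyz":[0,0,0.1],"rot":[0,0,0]},{"grip":0.65,"xyz":[0,0,0],"rot":[0,0,0]},{"grip":0.65,"xyz":[0,0,0],"rot":[0,0,0]}]'
python3 go.py .432 -.336 .072 -.13
```

```text
clock: 10.65
eef_pos: [0.4301, -0.338, 0.0757]
tool_rot: [0.065, 0.998, -0.0, 0.0]
wrist_force: [-0.1, -0.8, -0.8]
finger_gap: 0.724
pos [ 0.4301 -0.338   0.0757] units [-0.054  0.073  0.123] tilt [ 6.e-04 -5.e-04 -1.e+00] yaw_y -0.1295 gap 0.7244 F [-0.08 -0.84 -0.76] 10.65
rot z units 0.00550391910557938
```

```bash
python3 -m inch '[{"grip":0.65,"xyz":[0,0,0.06],"rot":[0,0,0]},{"grip":0.65,"xyz":[0,0,0.06],"rot":[0,0,0]},{"grip":0.65,"xyz":[0,0,0],"rot":[0,0,0]}]'
python3 -m inch '[{"grip":0.8,"xyz":[0,0,-0.03],"rot":[0,0,0]},{"grip":0.9,"xyz":[0,0,0],"rot":[0,0,0]},{"grip":0.95,"xyz":[0,0,0],"rot":[0,0,0]},{"grip":0.95,"xyz":[0,0,-0.3],"rot":[0,0,0]},{"grip":0.95,"xyz":[0,0,-0.7],"rot":[0,0,0]},{"grip":0.95,"xyz":[0,0,-1],"rot":[0,0,0]},{"grip":0.95,"xyz":[0,0,-1],"rot":[0,0,0]}]'
python3 go.py .49 .33 .15 0
```

```text
clock: 10.95
eef_pos: [0.4301, -0.3379, 0.0719]
tool_rot: [0.065, 0.998, -0.0, 0.0]
wrist_force: [-0.2, 0.6, 1.4]
finger_gap: 0.726
clock: 11.65
eef_pos: [0.4297, -0.3376, 0.1638]
tool_rot: [0.065, 0.998, 0.0, -0.0]
wrist_force: [-0.0, 0.0, 0.4]
finger_gap: 0.95
pos [ 0.4297 -0.3376  0.1638] units [ 0.877 22.326  0.469] tilt [-6.e-04  4.e-04 -1.e+00] yaw_y -0.1293 gap 0.9496 F [-0.02  0.04  0.39] 11.65
rot z units -1.4820843967377137
```

```bash
python3 - <<'E'
from m import *
s=cam("scene")
crop(s["img"],120,190,240,300,6,"pics/d7.png")
E
python3 -m inch '[{"grip":0.95,"xyz":[0,0.3,0],"rot":[0,0,-0.74]},{"grip":0.95,"xyz":[0,0.7,0],"rot":[0,0,-0.74]},{"grip":0.95,"xyz":[0,1,0],"rot":[0,0,0]},{"grip":0.95,"xyz":[0,1,0],"rot":[0,0,0]},{"grip":0.95,"xyz":[0,1,0],"rot":[0,0,0]},{"grip":0.95,"xyz":[0,1,0],"rot":[0,0,0]},{"grip":0.95,"xyz":[0,1,0],"rot":[0,0,0]},{"grip":0.95,"xyz":[0,1,0],"rot":[0,0,0]},{"grip":0.95,"xyz":[0,1,0],"rot":[0,0,0]},{"grip":0.95,"xyz":[0,1,0],"rot":[0,0,0]}]'
python3 -m inch '[{"grip":0.95,"xyz":[0,1,0],"rot":[0,0,0]},{"grip":0.95,"xyz":[0,1,0],"rot":[0,0,0]},{"grip":0.95,"xyz":[0,1,0],"rot":[0,0,0]},{"grip":0.95,"xyz":[0,1,0],"rot":[0,0,0]},{"grip":0.95,"xyz":[0,1,0],"rot":[0,0,0]},{"grip":0.95,"xyz":[0,1,0],"rot":[0,0,0]},{"grip":0.95,"xyz":[0,1,0],"rot":[0,0,0]},{"grip":0.95,"xyz":[0,1,0],"rot":[0,0,0]},{"grip":0.95,"xyz":[0,1,0],"rot":[0,0,0]},{"grip":0.95,"xyz":[0,1,0],"rot":[0,0,0]}]'
python3 go.py .445 .30 .12 0
```

```text
clock: 12.7
eef_pos: [0.4326, -0.0667, 0.1631]
tool_rot: [0.0, 1.0, 0.0, 0.0]
wrist_force: [0.2, 0.3, 1.1]
finger_gap: 0.947
clock: 13.7
eef_pos: [0.4325, 0.2335, 0.1631]
tool_rot: [0.0, 1.0, 0.0, 0.0]
wrist_force: [-0.3, 0.1, 0.8]
finger_gap: 0.949
pos [0.4325 0.2335 0.1631] units [-0.415  2.216  1.438] tilt [ 5.e-04  5.e-04 -1.e+00] yaw_y -0.0 gap 0.9491 F [-0.27  0.15  0.79] 13.7
rot z units -0.0005136913396152517
```

View pics/d7.png

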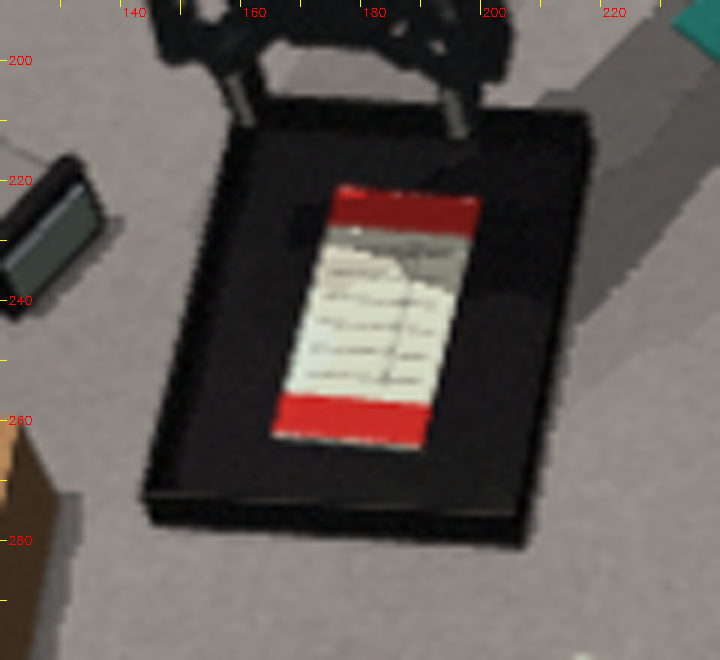

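```bash
python3 -m inch '[{"grip":0.9,"xyz":[-0.1,0.7,0.3],"rot":[0,0,0]},{"grip":0.9,"xyz":[-0.1,0.7,0.5],"rot":[0,0,0]},{"grip":0.9,"xyz":[-0.1,0.5,0.6],"rot":[0,0,0]},{"grip":0.9,"xyz":[-0.1,0.3,0.6],"rot":[0,0,0]},{"grip":0.88,"xyz":[0,0,0.4],"rot":[0,0,0]},{"grip":0.88,"xyz":[0,0,0],"rot":[0,0,0]},{"grip":0.88,"xyz":[0,0,0],"rot":[0,0,0]}]'
python3 go.py .445 .30 .069 0
python3 - <<'E'
from m import *
s=cam("scene")
crop(s["img"],380,180,480,280,7,"pics/d8.png")
s=cam("top")
crop(s["img"],170,200,290,300,6,"pics/t8.png")
E
```

```text
clock: 14.4
eef_pos: [0.4446, 0.2971, 0.0909]
tool_rot: [0.001, 1.0, -0.0, -0.0]
wrist_force: [-0.0, -0.0, -0.3]
finger_gap: 0.879
pos [0.4446 0.2971 0.0909] units [-0.013  0.097  0.73 ] tilt [-5.e-04 -8.e-04 -1.e+00] yaw_y -0.0013 gap 0.8787 F [-0.04 -0.04 -0.31] 14.4
rot z units -0.015010480891325404
```

View pics/d8.png

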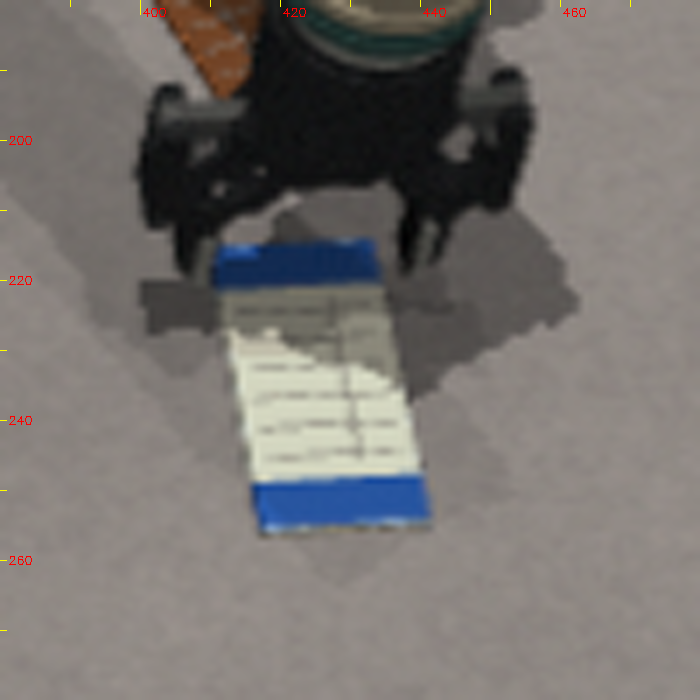

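View pics/t8.png

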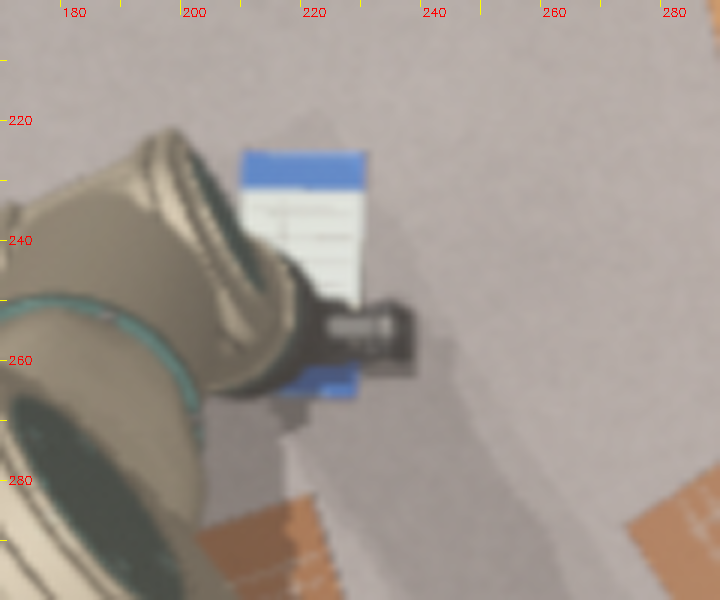

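```bash
python3 -m inch '[{"grip":0.88,"xyz":[0,0.03,0.3],"rot":[0,0,0]},{"grip":0.88,"xyz":[0,0,0.2],"rot":[0,0,0]},{"grip":0.88,"xyz":[0,0,0.1],"rot":[0,0,0]},{"grip":0.88,"xyz":[0,0,0.05],"rot":[0,0,0]},{"grip":0.88,"xyz":[0,0,0],"rot":[0,0,0]},{"grip":0.88,"xyz":[0,0,0],"rot":[0,0,0]}]'
python3 go.py .445 .30 .069 0
```

```text
clock: 15.1
eef_pos: [0.4447, 0.299, 0.0711]
tool_rot: [0.0, 1.0, 0.0, 0.0]
wrist_force: [0.3, 0.0, 0.3]
finger_gap: 0.878
pos [0.4447 0.299  0.0711] units [-0.01   0.033  0.07 ] tilt [ 0.  0. -1.] yaw_y -0.0004 gap 0.8784 F [0.29 0.02 0.28] 15.1
rot z units -0.00416877995028746
```

```bash
python3 -m inch '[{"grip":0.88,"xyz":[0,0,0.07],"rot":[0,0,0]},{"grip":0.88,"xyz":[0,0,0],"rot":[0,0,0]},{"grip":0.65,"xyz":[0,0,0],"rot":[0,0,0]},{"grip":0.65,"xyz":[0,0,0],"rot":[0,0,0]},{"grip":0.65,"xyz":[0,0,0],"rot":[0,0,0]},{"grip":0.65,"xyz":[0,0,0],"rot":[0,0,0]}]' 60
python3 go.py .445 .30 .069 0
```

```text
clock: 15.7
eef_pos: [0.4447, 0.299, 0.0699]
tool_rot: [0.0, 1.0, 0.0, 0.0]
wrist_force: [-1.3, -0.6, 8.2]
finger_gap: 0.715
pos [0.4447 0.299  0.0699] units [-0.011  0.033  0.029] tilt [ 2.e-04  3.e-04 -1.e+00] yaw_y -0.0 gap 0.7146 F [-1.27 -0.64  8.18] 15.7
rot z units -0.00016837286145354955
```

```bash
python3 -m inch '[{"grip":0.65,"xyz":[0,0,-0.2],"rot":[0,0,0]},{"grip":0.65,"xyz":[0,0,-0.5],"rot":[0,0,0]},{"grip":0.65,"xyz":[0,0,-0.7],"rot":[0,0,0]},{"grip":0.65,"xyz":[0,0,-0.7],"rot":[0,0,0]},{"grip":0.65,"xyz":[0,0,-0.4],"rot":[0,0,-0.7]},{"grip":0.65,"xyz":[0,0,0],"rot":[0,0,-1]},{"grip":0.65,"xyz":[0,0,0],"rot":[0,0,-1]},{"grip":0.65,"xyz":[0,0,0],"rot":[0,0,-0.6]},{"grip":0.65,"xyz":[0,0,0],"rot":[0,0,0]}]' 60
python3 go.py .532 -.019 .12 .288
```

```text
clock: 16.6
eef_pos: [0.4448, 0.2989, 0.145]
tool_rot: [-0.143, 0.99, 0.0, 0.0]
wrist_force: [-0.3, -0.9, -0.4]
finger_gap: 0.709
pos [0.4448 0.2989 0.145 ] units [  0.221 -10.987   0.828] tilt [ 7.e-04  6.e-04 -1.e+00] yaw_y 0.2876 gap 0.7086 F [-0.26 -0.94 -0.39] 16.6
rot z units -0.0048471406430704665
```

```bash
python3 -m inch '[{"grip":0.65,"xyz":[0,-0.4,0],"rot":[0,0,0]},{"grip":0.65,"xyz":[0,-0.7,0],"rot":[0,0,0]},{"grip":0.65,"xyz":[0.03,-1,0],"rot":[0,0,0]},{"grip":0.65,"xyz":[0.03,-1,0],"rot":[0,0,0]},{"grip":0.65,"xyz":[0.03,-1,0],"rot":[0,0,0]},{"grip":0.65,"xyz":[0.03,-1,0],"rot":[0,0,0]},{"grip":0.65,"xyz":[0.03,-1,0],"rot":[0,0,0]},{"grip":0.65,"xyz":[0.03,-1,0],"rot":[0,0,0]},{"grip":0.65,"xyz":[0.03,-1,0],"rot":[0,0,0]},{"grip":0.65,"xyz":[0,-0.9,0],"rot":[0,0,0]}]' 60
python3 -m inch '[{"grip":0.65,"xyz":[0,-0.8,0.2],"rot":[0,0,0]},{"grip":0.65,"xyz":[0,-0.7,0.3],"rot":[0,0,0]},{"grip":0.65,"xyz":[0,-0.4,0.3],"rot":[0,0,0]},{"grip":0.65,"xyz":[0,-0.1,0.2],"rot":[0,0,0]},{"grip":0.65,"xyz":[0,0,0],"rot":[0,0,0]},{"grip":0.65,"xyz":[0,0,0],"rot":[0,0,0]}]' 
python3 go.py .532 -.019 .075 .288
python3 - <<'E'
from m import *
s=cam("scene")
crop(s["img"],240,180,370,340,5,"pics/d9.png")
E
```

```text
clock: 17.6
eef_pos: [0.5151, 0.0354, 0.1442]
tool_rot: [-0.142, 0.99, -0.001, -0.0]
wrist_force: [0.5, 0.1, -0.2]
finger_gap: 0.71
clock: 18.2
eef_pos: [0.5319, -0.0179, 0.1139]
tool_rot: [-0.144, 0.99, 0.0, -0.0]
wrist_force: [0.1, 0.6, -0.2]
finger_gap: 0.711
pos [ 0.5319 -0.0179  0.1139] units [ 0.005 -0.037  1.296] tilt [-8.e-04  8.e-04 -1.e+00] yaw_y 0.2892 gap 0.711 F [ 0.08  0.57 -0.17] 18.2
rot z units 0.013744326023456937
```

View pics/d9.png

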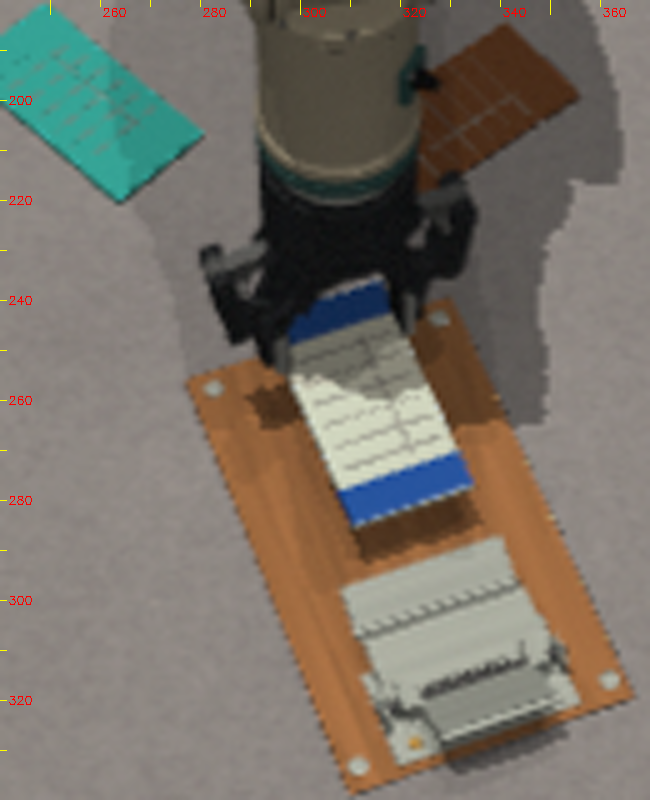

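```bash
python3 -m inch '[{"grip":0.65,"xyz":[0,-0.03,0.3],"rot":[0,0,0]},{"grip":0.65,"xyz":[0,0,0.4],"rot":[0,0,0]},{"grip":0.65,"xyz":[0,0,0.3],"rot":[0,0,0]},{"grip":0.65,"xyz":[0,0,0.15],"rot":[0,0,0]},{"grip":0.65,"xyz":[0,0,0.08],"rot":[0,0,0]},{"grip":0.65,"xyz":[0,0,0.04],"rot":[0,0,0]},{"grip":0.65,"xyz":[0,0,0],"rot":[0,0,0]},{"grip":0.65,"xyz":[0,0,0],"rot":[0,0,0]}]' 60
python3 go.py .532 -.019 .074 .288
python3 - <<'E'
from m import *
s=cam("scene")
crop(s["img"],275,230,355,340,7,"pics/d10.png")
s=cam("top")
crop(s["img"],265,150,365,250,6,"pics/t10.png")
E
```

```text
clock: 19.05
eef_pos: [0.5327, -0.0201, 0.0762]
tool_rot: [-0.143, 0.99, -0.0, 0.0]
wrist_force: [-1.5, -1.0, -0.4]
finger_gap: 0.711
pos [ 0.5327 -0.0201  0.0762] units [0.013 0.042 0.072] tilt [ 6.e-04  1.e-04 -1.e+00] yaw_y 0.2876 gap 0.7106 F [-1.53 -0.98 -0.41] 19.05
rot z units -0.00429810845366217
```

View pics/d10.png

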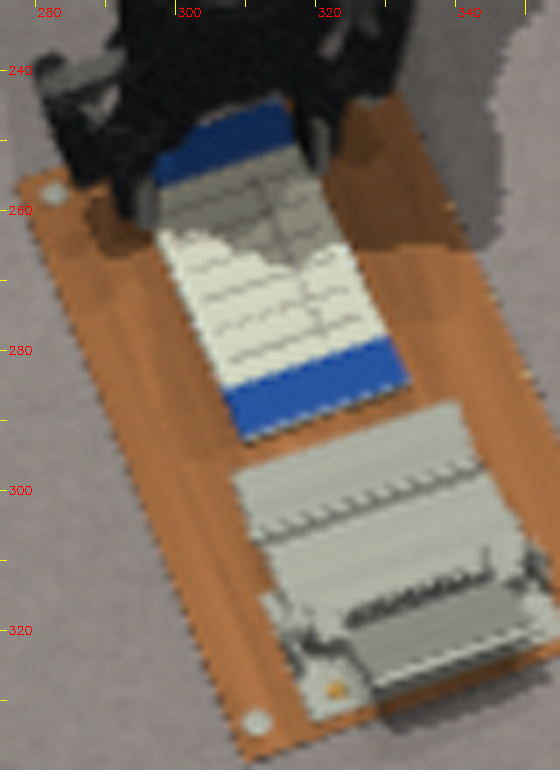

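View pics/t10.png

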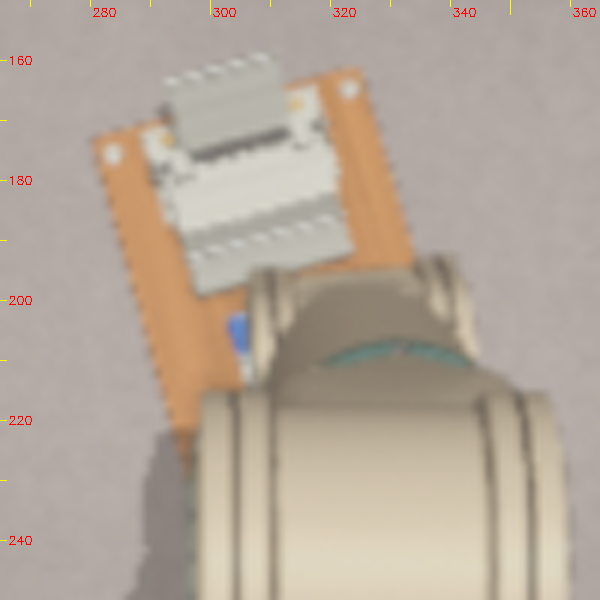

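```bash
cat > bf.py <<'E'
from m import *
def bf(p,c=(.6243,.0071),y=.2921):
    d=np.array(p[:2])-c; return np.array([d[0]*np.cos(y)+d[1]*np.sin(y),-d[0]*np.sin(y)+d[1]*np.cos(y)])
E
python3 - <<'E'
from bf import *
s=cam("scene")
f=lambda x,y,z,x0=275,y0=230,k=7: bf(px2w(s,x0+(x+.5)/k-.5,y0+(y+.5)/k-.5,z)).round(4)
for n,x,y,z in[("cardR front",246,437,.010),("cardL front",410,380,.010),("cardR 2",160,236,.010),("cardL 2",350,248,.010),("lipR",236,475,.014),("lipL",458,402,.014),("brdR",246,760,.004),("boardR near",20,190,.004),("leverR",372,686,.049),("leverL",545,632,.049)]:
    print(n,f(x,y,z))
E
```

```text
cardR front [ 0.0087 -0.0325]
cardL front [0.0077 0.0312]
cardR 2 [-0.0806 -0.0333]
cardL 2 [-0.0514  0.0307]
lipR [ 0.0237 -0.0419]
lipL [0.024  0.0432]
brdR [ 0.1233 -0.075 ]
boardR near [-0.1209 -0.0745]
leverR [ 0.1313 -0.0326]
leverL [0.1332 0.0297]
```

```bash
python3 -m inch '[{"grip":0.65,"xyz":[0,0.02,0.04],"rot":[0,0,0]},{"grip":0.65,"xyz":[0,0,0.02],"rot":[0,0,0]},{"grip":0.65,"xyz":[0,0,0],"rot":[0,0,0]},{"grip":0.65,"xyz":[-0.15,0,0],"rot":[0,0,0]},{"grip":0.65,"xyz":[-0.15,0,0],"rot":[0,0,0]},{"grip":0.65,"xyz":[-0.15,0,0],"rot":[0,0,0]},{"grip":0.65,"xyz":[-0.15,0,0],"rot":[0,0,0]},{"grip":0.65,"xyz":[0,0,0],"rot":[0,0,0]}]' 70
python3 go.py .5953 -.001 .074 .288
```

```text
clock: 20.0
eef_pos: [0.551, -0.014, 0.0742]
tool_rot: [-0.144, 0.99, 0.0, 0.001]
wrist_force: [1.5, -0.5, 1.8]
finger_gap: 0.702
pos [ 0.551  -0.014   0.0742] units [-1.54  -0.004  0.01 ] tilt [ 2.2e-03  4.0e-04 -1.0e+00] yaw_y 0.2881 gap 0.7017 F [ 1.48 -0.51  1.77] 20.0
rot z units 0.0008566494615428126
```

```bash
python3 -m inch '[{"grip":0.65,"xyz":[-0.1,0,0],"rot":[0,0,0]},{"grip":0.65,"xyz":[-0.1,0,0],"rot":[0,0,0]},{"grip":0.65,"xyz":[-0.1,0,0],"rot":[0,0,0]},{"grip":0.65,"xyz":[-0.1,0,0],"rot":[0,0,0]},{"grip":0.65,"xyz":[-0.1,0,0],"rot":[0,0,0]}]'
python3 -m inch '[{"grip":0.65,"xyz":[-0.1,0,0],"rot":[0,0,0]},{"grip":0.65,"xyz":[-0.1,0,0],"rot":[0,0,0]},{"grip":0.65,"xyz":[-0.1,0,0],"rot":[0,0,0]}]'
python3 go.py .5953 -.001 .074 .288
python3 - <<'E'
from m import *
s=cam("scene")
crop(s["img"],275,230,355,340,7,"pics/d11.png")
E
```

```text
clock: 20.5
eef_pos: [0.5597, -0.0116, 0.0741]
tool_rot: [-0.143, 0.99, -0.0, -0.005]
wrist_force: [-10.9, -2.8, 14.6]
finger_gap: 0.705
clock: 20.8
eef_pos: [0.5665, -0.0097, 0.074]
tool_rot: [-0.143, 0.99, -0.0, -0.007]
wrist_force: [-16.6, -5.6, 19.5]
finger_gap: 0.699
pos [ 0.5665 -0.0097  0.074 ] units [-1.004  0.007 -0.015] tilt [-0.0145 -0.003  -0.9999] yaw_y 0.2861 gap 0.6985 F [-16.63  -5.62  19.51] 20.8
rot z units -0.0215246357326259
```

View pics/d11.png

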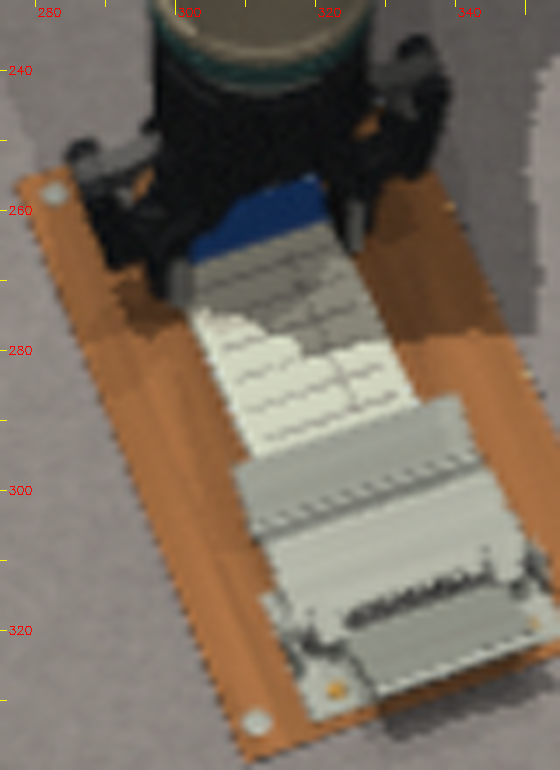

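```bash
python3 -m inch '[{"grip":0.65,"xyz":[0,0,-0.04],"rot":[0,0,0]},{"grip":0.65,"xyz":[0,0,0],"rot":[0,0,0]},{"grip":0.65,"xyz":[0,0,0],"rot":[0,0,0]}]'
python3 go.py .5953 -.001 .074 .288
```

```text
clock: 21.15
eef_pos: [0.5713, -0.008, 0.0746]
tool_rot: [-0.143, 0.99, 0.0, -0.002]
wrist_force: [-3.2, -2.0, 0.1]
finger_gap: 0.702
pos [ 0.5713 -0.008   0.0746] units [-0.832 -0.004  0.017] tilt [-3.e-03 -4.e-04 -1.e+00] yaw_y 0.2873 gap 0.7017 F [-3.21 -1.95  0.12] 21.15
rot z units -0.007813550690036771
```

```bash
python3 -m inch '[{"grip":0.65,"xyz":[-0.08,0,0],"rot":[0,0,0]},{"grip":0.65,"xyz":[-0.08,0,0],"rot":[0,0,0]},{"grip":0.65,"xyz":[-0.08,0,0],"rot":[0,0,0]},{"grip":0.65,"xyz":[-0.08,0,0],"rot":[0,0,0]},{"grip":0.65,"xyz":[0,0,0],"rot":[0,0,0]}]'
python3 go.py .5953 -.001 .074 .288
python3 - <<'E'
from m import *
s=cam("scene")
crop(s["img"],275,230,355,340,7,"pics/d12.png")
E
```

```text
clock: 21.65
eef_pos: [0.5826, -0.0045, 0.0753]
tool_rot: [-0.143, 0.99, 0.0, 0.001]
wrist_force: [-2.2, -0.6, -1.0]
finger_gap: 0.702
pos [ 0.5826 -0.0045  0.0753] units [-0.44  -0.007  0.043] tilt [ 1.2e-03  3.0e-04 -1.0e+00] yaw_y 0.288 gap 0.702 F [-2.16 -0.59 -1.04] 21.65
rot z units -0.00035670181746449666
```

View pics/d12.png

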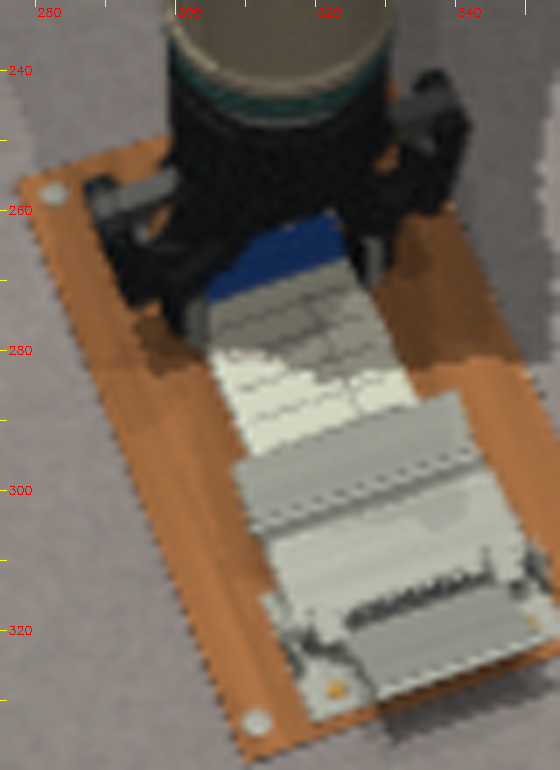

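```bash
python3 -m inch '[{"grip":0.65,"xyz":[-0.08,0,0],"rot":[0,0,0]},{"grip":0.65,"xyz":[-0.08,0,0],"rot":[0,0,0]},{"grip":0.65,"xyz":[-0.08,0,0],"rot":[0,0,0]},{"grip":0.65,"xyz":[-0.06,0,0],"rot":[0,0,0]},{"grip":0.65,"xyz":[0,0,0],"rot":[0,0,0]},{"grip":0.65,"xyz":[0,0,0],"rot":[0,0,0]}]'
for i in 1; do python3 -m inch '[{"grip":0.65,"xyz":[-0.05,0,0],"rot":[0,0,0]},{"grip":0.65,"xyz":[0,0,0],"rot":[0,0,0]}]'; done
python3 go.py .5953 -.001 .074 .288
```

```text
clock: 22.3
eef_pos: [0.591, -0.0022, 0.0754]
tool_rot: [-0.143, 0.99, 0.0, 0.001]
wrist_force: [-1.0, -0.7, -2.4]
finger_gap: 0.701
clock: 22.5
eef_pos: [0.592, -0.0019, 0.0753]
tool_rot: [-0.143, 0.99, 0.0, -0.0]
wrist_force: [-2.7, -0.5, -2.0]
finger_gap: 0.703
pos [ 0.592  -0.0019  0.0753] units [-0.115 -0.003  0.043] tilt [-0.  0. -1.] yaw_y 0.2877 gap 0.7026 F [-2.73 -0.53 -2.04] 22.5
rot z units -0.0034349340742186596
```

```bash
python3 -m inch '[{"grip":0.65,"xyz":[-0.06,0,0],"rot":[0,0,0]},{"grip":0.65,"xyz":[0,0,0],"rot":[0,0,0]}]'
python3 -m inch '[{"grip":0.65,"xyz":[-0.06,0,0],"rot":[0,0,0]},{"grip":0.65,"xyz":[0,0,0],"rot":[0,0,0]}]'
python3 -m inch '[{"grip":0.65,"xyz":[-0.06,0,0],"rot":[0,0,0]},{"grip":0.65,"xyz":[0,0,0],"rot":[0,0,0]}]'
```

```text
clock: 22.7
eef_pos: [0.5935, -0.0014, 0.0752]
tool_rot: [-0.143, 0.99, 0.0, -0.0]
wrist_force: [-3.0, -1.2, -2.2]
finger_gap: 0.704
clock: 22.9
eef_pos: [0.5937, -0.0012, 0.0748]
tool_rot: [-0.143, 0.99, 0.0, -0.002]
wrist_force: [-5.8, -0.7, -0.9]
finger_gap: 0.708
clock: 23.1
eef_pos: [0.594, -0.0011, 0.0744]
tool_rot: [-0.143, 0.99, -0.0, -0.004]
wrist_force: [-8.0, -1.6, -1.7]
finger_gap: 0.702
```

```bash
python3 -m inch '[{"grip":0.65,"xyz":[-0.08,0,0],"rot":[0,0,0]},{"grip":0.65,"xyz":[0,0,0],"rot":[0,0,0]},{"grip":0.65,"xyz":[0,0,0],"rot":[0,0,0]}]'
python3 go.py .5953 -.001 .074 .288
python3 - <<'E'
from m import *
s=cam("scene")
crop(s["img"],275,230,355,340,7,"pics/d13.png")
E
```

```text
clock: 23.4
eef_pos: [0.5944, -0.001, 0.0742]
tool_rot: [-0.143, 0.99, -0.0, -0.006]
wrist_force: [-11.1, -2.5, 1.2]
finger_gap: 0.702
pos [ 0.5944 -0.001   0.0742] units [-0.03  -0.008  0.007] tilt [-0.0116 -0.0019 -0.9999] yaw_y 0.2864 gap 0.7017 F [-11.14  -2.5    1.24] 23.4
rot z units -0.018220299711587683
```

View pics/d13.png

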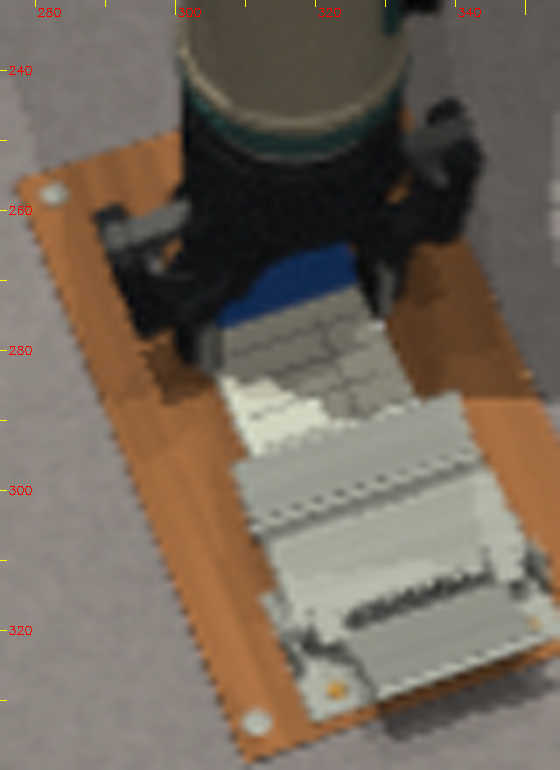

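```bash
python3 -m inch '[{"grip":0.65,"xyz":[0.1,0,-0.02],"rot":[0,0,0]},{"grip":0.65,"xyz":[0,0,0],"rot":[0,0,0]},{"grip":0.9,"xyz":[0,0,0],"rot":[0,0,0]},{"grip":0.92,"xyz":[0,0,0],"rot":[0,0,0]},{"grip":0.92,"xyz":[0,0,0],"rot":[0,0,0]},{"grip":0.92,"xyz":[0,0,0],"rot":[0,0,0]}]'
python3 go.py .5953 -.001 .074 .288
python3 -m inch '[{"grip":0.92,"xyz":[0,0,-0.3],"rot":[0,0,0]},{"grip":0.92,"xyz":[0.3,0,-0.6],"rot":[0,0,0]},{"grip":0.92,"xyz":[0.8,0,-0.6],"rot":[0,0,0]},{"grip":0.92,"xyz":[1,0,-0.6],"rot":[0,0,0]},{"grip":0.92,"xyz":[1,0,-0.6],"rot":[0,0,0]},{"grip":0.92,"xyz":[0.5,0,-0.8],"rot":[0,0,0]},{"grip":0.92,"xyz":[0,0,-0.8],"rot":[0,0,0]},{"grip":0.92,"xyz":[0,0,0],"rot":[0,0,0]}]'
python3 - <<'E'
from m import *
s=cam("scene")
crop(s["img"],275,230,355,340,7,"pics/d14.png")
E
```

```text
clock: 24.05
eef_pos: [0.5977, -0.0002, 0.0764]
tool_rot: [-0.144, 0.99, 0.0, 0.001]
wrist_force: [-0.9, 0.2, 0.3]
finger_gap: 0.92
pos [ 5.977e-01 -2.000e-04  7.640e-02] units [ 0.083 -0.004  0.079] tilt [ 2.5e-03  4.0e-04 -1.0e+00] yaw_y 0.288 gap 0.9198 F [-0.94  0.16  0.28] 24.05
rot z units 0.0004840966652431973
clock: 24.85
eef_pos: [0.4946, -0.0315, 0.2084]
tool_rot: [-0.143, 0.99, -0.001, 0.003]
wrist_force: [1.4, 0.8, -1.5]
finger_gap: 0.92
```

View pics/d14.png

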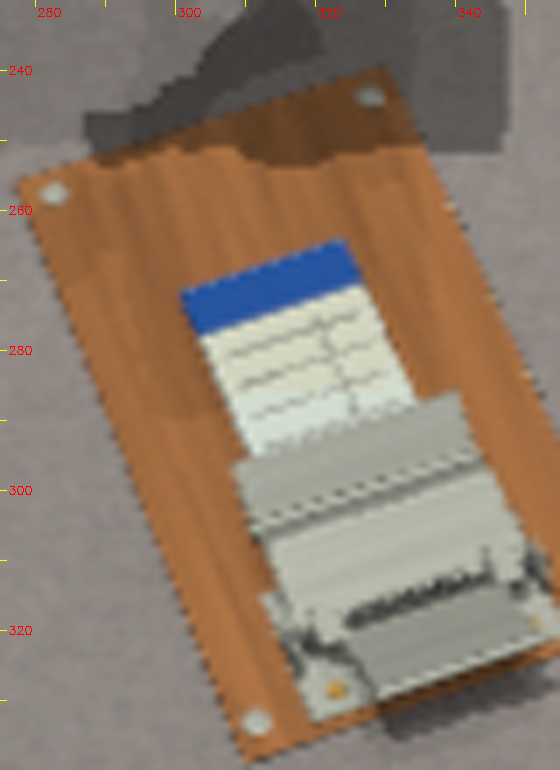

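```bash
python3 - <<'E'
from bf import *
s=cam("scene")
f=lambda x,y,z,x0=275,y0=230,k=7: bf(px2w(s,x0+(x+.5)/k-.5,y0+(y+.5)/k-.5,z)).round(4)
for n,x,y,z in[("nearR",181,292,.009),("nearL",343,239,.009),("mid R",248,452,.009),("mid L",414,402,.009),("boardnearR",15,188,.004),("boardnearL",384,66,.004),("boardfarR",246,763,.004),("lipR",232,468,.016),("lipL",458,394,.016)]:
    print(n,f(x,y,z))
for x,y in((151,205),(267,170)): print("red0",f(x,y,.009,270,230,5))
E
python3 -m inch '[{"grip":0.92,"xyz":[1,0,-0.5],"rot":[0,0,0]},{"grip":0.92,"xyz":[1,0.8,-0.5],"rot":[0,0,0]},{"grip":0.92,"xyz":[0,1,0],"rot":[0,0,0]},{"grip":0.92,"xyz":[0,1,0],"rot":[0,0,0]},{"grip":0.92,"xyz":[0,1,0],"rot":[0,0,0]},{"grip":0.92,"xyz":[0,1,0],"rot":[0,0,0]},{"grip":0.92,"xyz":[0,1,0],"rot":[0,0,0]},{"grip":0.92,"xyz":[0,1,0],"rot":[0,0,0]},{"grip":0.92,"xyz":[0,1,0],"rot":[0,0,0]},{"grip":0.92,"xyz":[0,0,0],"rot":[0,0,0]}]'
python3 - <<'E'
from m import *
s=cam("top")
crop(s["img"],270,150,370,250,6,"pics/t14.png")
E
```

```text
nearR [-0.0561 -0.0339]
nearL [-0.0564  0.0299]
mid R [ 0.0142 -0.0338]
mid L [0.0161 0.0295]
boardnearR [-0.1224 -0.0759]
boardnearL [-0.1248  0.0729]
boardfarR [ 0.1244 -0.0754]
lipR [ 0.0216 -0.0426]
lipL [0.022  0.0439]
red0 [-0.0586 -0.0347]
red0 [-0.0573  0.0286]
clock: 25.95
eef_pos: [0.3679, 0.1802, 0.2342]
tool_rot: [-0.147, 0.989, 0.001, -0.0]
wrist_force: [-0.4, -0.8, -0.4]
finger_gap: 0.919
```

View pics/t14.png

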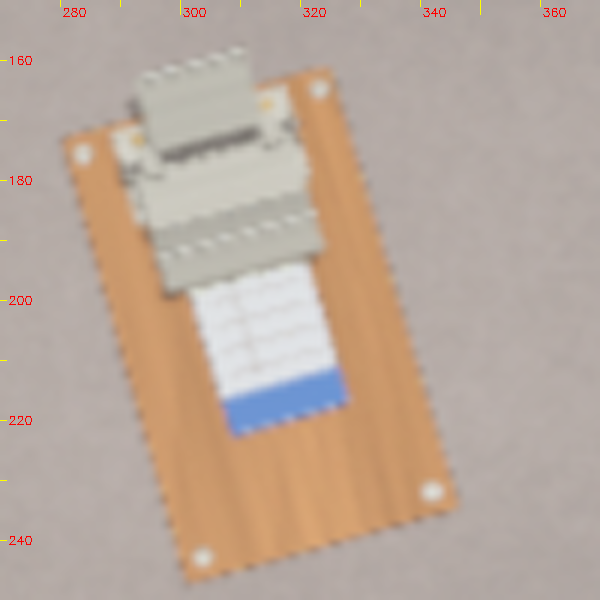

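```bash
python3 - <<'E'
from bf import *
s=cam("top")
f=lambda x,y,z,x0=270,y0=150,k=6: bf(px2w(s,x0+(x+.5)/k-.5,y0+(y+.5)/k-.5,z),(.6194,.0091),.2837).round(4)
for x,y in((232,436),(349,402),(191,290),(310,261),(236,434+0),(351,404)): print(f(x,y,.009))
s=cam("scene"); crop(s["img"],120,190,240,300,6,"pics/d15.png"); print(r.observe()["finger_gap"])
E
```

```text
[-0.0557  0.0303]
[-0.0547 -0.0341]
[0.0255 0.0303]
[ 0.0238 -0.0347]
[-0.0553  0.028 ]
[-0.056  -0.0348]
0.9241642743820333
```

View pics/d15.png

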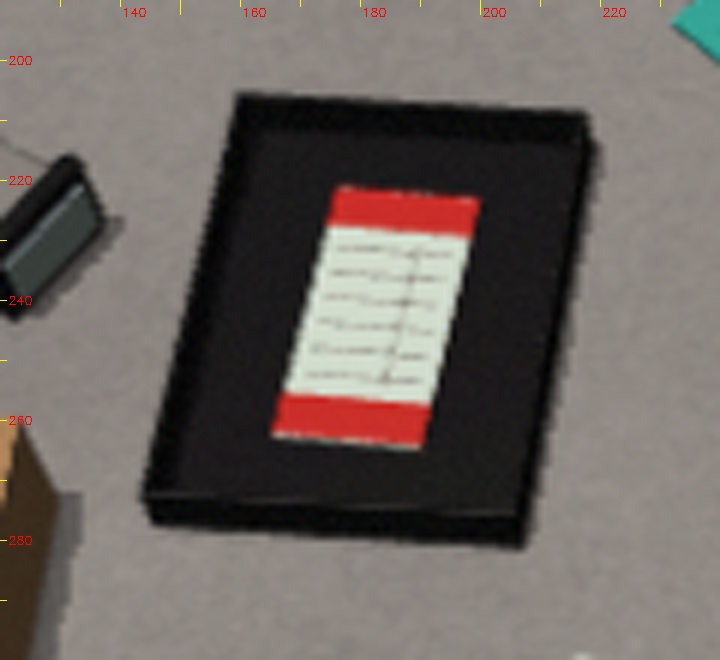

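Both views put the blue card home (near edge at −0.055 to −0.056 m on the board), about 2 mm off centre and straight. The red card lies flat, centred in the tray. Handing in.

```bash
python3 - <<'E'
from rig import r
print(r.close_job())
E
```

```text
the job is handed in; nothing more can be done
None
```

I changed the cards and handed the job in at about 26 s of the 61 s. The interface gave no verdict.

- **Red card:** I drew it out from under the clip and lowered it into the tray. The last picture shows it flat on the tray floor, close to the centre and let go.
- **Blue card:** I slid it under the clip until it stalled against the stops, pushing with about 11 N, then let go and backed the gripper away.
    - **Position along the board:** the near edge measures −56 mm in the scene view and −55 mm in the top view. Fully home is −56 mm.
    - **Centring and angle:** both views put it about 2 mm right of centre (limit 8 mm). It is straight to about 0.02 rad in both views (limit 0.08 rad).
- **Disagreement between cameras:** the two views differ by 3–5 mm in absolute position. I therefore measured the card against the board within each picture.
- **Force on insertion:** partway in, the wrist force peaked at about 17 N along the board and 20 N upward. I put this down to the fingertips touching the board. Raising the gripper about 1 mm cleared it.
- **Clip and other things:** no picture shows the gripper touching the clip. I did not check the other things on the bench individually at the end, but the arm passed above or clear of them.

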